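# Shut one touch-latch parts case and pop the next

### The job

At the weighing bench the parts case with the ring on its lid was left standing ajar. First push its lid down until the touch latch catches and it stays shut by itself; then press down the lid of the case with the T-shaped pipe fitting on it and let go, so that it springs ajar and is ready for the next weighing. Leave the case with the elbow shut all the time.

Things in the scene. Friction and masses are not known exactly. Their poses are not given: they have to be found in the camera images.
- ring_pad (a point): Press point on the grey lid of the case with a flat ring (52 mm across, 16 high) on its lid; ajar at the start. It lies on the lid's top face, mid-width, 34 mm in from the free front edge, 100 mm above the table when shut. Axes turn with the lid: z normal to it, y along the hinge, x from front edge to hinge; the hinge line is 100 mm along +x and 5 mm below the point. Ajar: front raised, tilt 0.58 rad.
- tee_pad (a point): The same point on the like case with a white T-shaped pipe fitting on its lid (66 mm along y, stem to the front, 27 mm high); shut at the start. Push-push latch, the same on all: about 5 to 15 N straight down here sinks the lid; once it is 7 mm or more below its shut level (soft stop at about 13; 10 is good) the latch changes over: let go, an ajar lid stays shut, a shut lid springs ajar to 0.58 rad.
- elbow_pad (a point): The same point on the like case with a white L-shaped pipe elbow on its lid (about 48 x 50 mm, 27 mm high); shut at the start, to be left shut. The pieces lie on the hinge half of each lid, 20 mm or more from the press point.
- tee_case: The grey box under the T lid, 130 (x) x 110 (y) mm, fixed to the table; origin at the centre of its underside, front to -x, hinge at the back. The lid is 134 x 118 mm with a 17 mm skirt. The other two cases are alike and within about 0.2 rad of the same heading.

How it is judged:
On the way, in this order (a step that is already met when the one before it is completed fails the run):
1. the ring case is latched shut and let go, the T case still shut (angle between each of ring_pad, tee_pad's own z axis and vertical below 0.07 rad and contact force between the fingers and anything else below 0.3 N), for 0.3 s.
2. the T case has sprung ajar (angle between ring_pad's own z axis and vertical below 0.07 rad and angle between tee_pad's own z axis and vertical above 0.3 rad), for 0.2 s.
At the end, for the whole second after the job is handed in: The ring case's lid is latched shut (within 0.07 rad of level), the T case's lid stands ajar (tilted more than 0.30 rad) and the elbow case's lid is shut (within 0.07 rad of level) (all of step 2 and angle between elbow_pad's own z axis and vertical below 0.07 rad); the robot touches nothing.
It fails at once if the elbow case is opened (angle between elbow_pad's own z axis and vertical above 0.2 rad).
It also fails if it takes over 48 s, if anything falls off the work surface, if the arm or the gripper's body presses on something with over 40 N, if the wrist force passes 120 N, or if a joint passes its speed limit or range.

### The arm

A 6-joint arm with a two-finger parallel gripper is mounted at the origin on the work surface. World frame = base frame: x ahead of the robot, y to its left, z up, the work surface at z = 0. Lengths are in m, angles in rad, forces in N, time in s.
With the tool pointing down it reaches from about 0.425 to 1.125 m from the base axis. Payload 14.9 kg.
Tool frame: the origin (TCP) lies midway between the tips of the shut fingers; the grasp point (between the pads) lies 19 mm behind it; y points along the fingers, z is the direction in which the jaws open and shut, and the axes are right-handed (so a half turn about y gives the same grasp; the last joint's range is limited). The gripper opens to 91 mm and grips with 3 to 60 N. Pads are 32 mm wide; open, the fingers measure 118 mm over their backs; the gripper's body (76 mm by 178 mm) begins 60 mm behind the grasp point.
Start: joints at [-1.182, 0.379, 1.734, -0, 1.028, -0.033], TCP at [0.287, -0.639, 0.214] pointing down, gripper open.
Joint ranges: [-2.77, 2.77], [-0.74, 2.19], [0, 2.66], [-1.06, 4.2], [0.31, 2.87], [-3.08, 3.08]. Speed limits (rad/s): [1.89, 1.89, 2.39, 3.14, 3.14, 3.14].

### API

Orientations are given as a unit quaternion [w, x, y, z].
In Python, from workcell import r gives the robot as it stands.
- The arm moves only by the tool arm_command, never from a script. Its arguments are lists of equal length, an entry for each row: "xyz": the shift along the tool's x, y, z in cm, a list of three; "rot": the turn, a rotation vector about the tool's x, y, z in degrees, a list of three; "grip": the closure in counts, from 0 (fully open) to 255 (shut). In form: {"xyz": [[dx, dy, dz], ...], "rot": [[rx, ry, rz], ...], "grip": [grip, ...]}. A call has 1 to 8 rows; each row shifts and turns the commanded pose from where the row before left it, along the tool's axes as they then stand; what a row does not reach is not made up. A row lasts 1/10 s, in which the tool goes at most 50 mm and 8.59 degrees, less where a joint would pass 70% of its speed; a pose out of reach is approached as far as the arm can. A call is refused whole if a number of a shift passes 5 or a number of a turn 8.59, either way. A call with a gripper value outside its range is refused whole. The fingers move at their own pace and stop on an object; "grip_force" is the grip in N (left out, the last holds). Time passes only in rows, so rows that do not move let the fingers close. It gives the time, the measured TCP pose, the force and the opening at its end, in the units of the state.
- r.get_state(): the state, without advancing time (a new reading comes with each control period).
- r.capture(name): name is "scene" or "top" or "wrist"; returns (picture, depth): 480x640x3 uint8, blue, green, red; 480x640 float32, m along the optical axis (not along the pixel's ray), 0 where there is no reading.
- r.camera_model(name): a dict with "mtx" (3x3 intrinsics, pixels), "rvec" (rotation vector, rad) and "tvec" (3), from world to camera coordinates, as OpenCV has them. Camera axes: x right, y down, z forward; pixel columns grow to the right and rows downward; lengths in m; the calibration is good to about 2 mm. A picture is of the moment at which its call begins: read the wrist's pose just before it. camera_model takes no time and is no camera call; for the wrist camera it gives the pose at the moment of the call.
- r.hand_in(): hands the job in, once; it reports no verdict.
The state is a dict: "clock": time; "joint_positions": joint angles; "qd": joint speeds; "tau": joint torques, N m; "tool_pos": TCP position; "tcp_rot": TCP orientation; "wrist_force": force on the tool from outside, world axes, zero at the start; "ft_torque": the same for the moment, N m; "opening": opening from 0.0 (shut) to 1.0 (fully open).
Only numpy, scipy, OpenCV 4.12 (cv2) and the standard library are available. Lean on these libraries where they do the work, as an engineer would, in place of code of your own. Each camera call takes 0.05 s, during which the arm holds its last target. There are 200 camera calls.

## Working session

There is one attempt and no reset: what is moved stays moved. The work goes in short steps, Python scripts to look and compute and a tool call to move; the robot and the scene stay as the last step left them, time stands still between calls to the robot, and variables do not carry over. Pictures are saved under pics/ and viewed, about 8 in all and at most 12, crops included, and the job is handed in when it is done.

Besides the shell and the picture viewer there is one more tool, called as a command line: name --argument value ..., lists and objects as JSON in quotes. arm_command: Moves the arm, as the interface text tells. Its arguments: {"type":"object","properties":{"xyz":{"type":"array","items":{"type":"array","items":{"type":"number"}}},"rot":{"type":"array","items":{"type":"array","items":{"type":"number"}}},"grip":{"type":"array","items":{"type":"number"}},"grip_force":{"type":"number"}},"required":["xyz","rot","grip"]}

```bash
mkdir -p pics
cat > h.py <<'E'
import numpy as np, cv2
from workcell import r
def world(name,d,m=None):
    m=m or r.camera_model(name); R=cv2.Rodrigues(np.array(m["rvec"],float))[0]; t=np.array(m["tvec"],float).ravel(); K=np.array(m["mtx"])
    v,u=np.mgrid[:480,:640]; c=np.stack([(u-K[0,2])/K[0,0]*d,(v-K[1,2])/K[1,1]*d,d],-1)
    return (c-t)@R
E
python3 - <<'E'
from h import *
s=r.get_state(); print({k:np.round(v,3) for k,v in s.items()})
for n in("scene","top"):
    p,d=r.capture(n); cv2.imwrite(f"pics/{n}0.png",p); np.save(f"{n}0.npy",d); W=world(n,d); np.save(f"{n}W.npy",W); print(n,(d>0).mean(), r.camera_model(n)["tvec"])
E
```

```text
{'clock': np.float64(0.0), 'joint_positions': array([-1.182,  0.379,  1.735, -0.   ,  1.028, -0.033]), 'qd': array([ 0.001, -0.   ,  0.001, -0.001,  0.002,  0.   ]), 'tau': array([-4.0000e-03, -7.6375e+01, -4.3437e+01,  6.5000e-02,  4.3000e-02,
       -0.0000e+00]), 'tool_pos': array([ 0.286, -0.638,  0.213]), 'tcp_rot': array([ 0.148, -0.148,  0.692, -0.691]), 'wrist_force': array([-0.323,  0.709,  0.137]), 'ft_torque': array([-0.032, -0.021,  0.019]), 'opening': np.float64(0.999)}
scene 0.996064453125 [ 0.32739243 -0.24597706  1.02618946]
top 0.9960026041666666 [0.00357366 0.55478889 0.90938513]
```

View pics/top0.png

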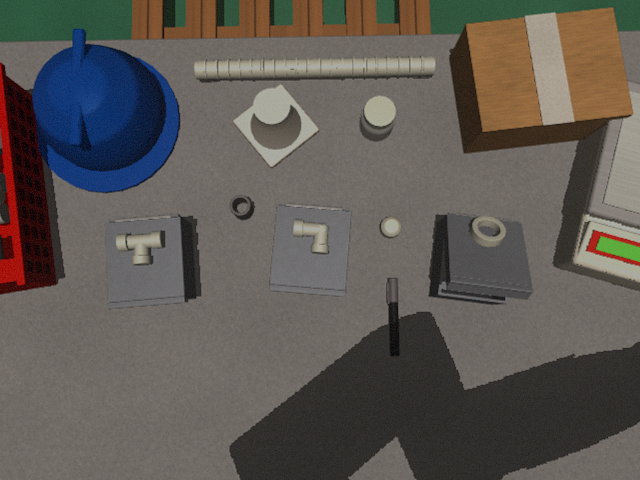

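View pics/scene0.png

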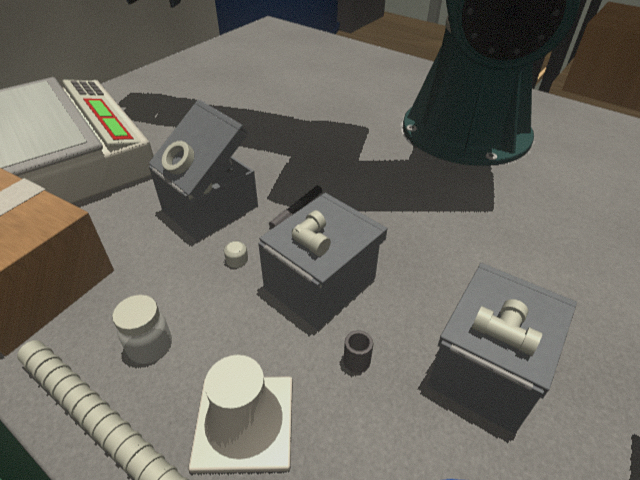

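The top view shows T (145,260), elbow (312,250) and the ajar ring case (487,255), with the hinges at the upper side of the picture. Next I measure the lids.

Run:
```python
from h import *
W=np.load("topW.npy")
def heading(rect):
    b=cv2.boxPoints(rect); e=[b[1]-b[0],b[2]-b[1]]
    a=[np.arctan2(v[1],v[0]) for v in e]
    return min([x+k*np.pi/2 for x in a for k in range(-3,4)],key=abs)
for n,(x0,x1,y0,y1) in dict(tee=(85,210,195,320),elbow=(255,365,190,310)).items():
    P=W[y0:y1,x0:x1].reshape(-1,3); L=P[abs(P[:,2]-.1)<.006]
    rc=cv2.minAreaRect((L[:,:2]*1000).astype(np.float32)); h=heading(rc); c=np.array(rc[0])/1000
    hi=P[(P[:,2]>.107)]
    # lid front edge at -67 from lid centre; press point 34 in => -33
    p=c-.033*np.array([np.cos(h),np.sin(h)])
    print(n,rc,"h",h,"z",np.median(L[:,2]),"piece",hi.mean(0),hi[:,2].max(),"pad",p)
P=W[200:310,430:540].reshape(-1,3); P=P[P[:,2]>.06]
# lid plane
best=None;rng=np.random.default_rng(0)
for i in range(400):
    a=P[rng.choice(len(P),3)]; n=np.cross(a[1]-a[0],a[2]-a[0]); 
    if np.linalg.norm(n)<1e-6: continue
    n/=np.linalg.norm(n); k=abs((P-a[0])@n)<.002
    if best is None or k.sum()>best.sum(): best=k
Q=P[best]; c=Q.mean(0); n=np.linalg.svd(Q-c,full_matrices=0)[2][2]; n*=np.sign(n[2])
print("ring n",n,"tilt",np.arccos(n[2]),len(Q),"c",c)
xl=-np.array([n[0],n[1],0]); 
x=np.array([n[2]*n[0],n[2]*n[1],-(n[0]**2+n[1]**2)]);x/=np.linalg.norm(x); y=np.cross(n,x)
uv=np.c_[(Q-c)@x,(Q-c)@y]*1000
rc=cv2.minAreaRect(uv.astype(np.float32)); print(x,y,rc, uv.min(0),uv.max(0), np.percentile(uv,[1,99],axis=0))
print("zrange",Q[:,2].min(),Q[:,2].max(),"cam down x?")
```

```text
tee ((539.2146606445312, 269.5491027832031), (140.08172607421875, 119.15787506103516), 3.7049150466918945) h 0.064662695 z 0.10041493290178811 piece [0.55140829 0.24922601 0.18444928] 0.9675424153044553 pad [0.50628363 0.26741672]
elbow ((552.8030395507812, 11.666812896728516), (118.12535095214844, 140.1681365966797), 84.11357116699219) h -0.10273743 z 0.10057054294886164 piece [0.56375791 0.00658632 0.17391959] 0.9675424153044553 pad [0.51997704 0.01505119]
ring n [ 0.5419621  -0.07783706  0.83679058] tilt 0.5794013449235227 4416 c [ 0.53308251 -0.24993177  0.14154587]
[ 0.82829162 -0.11895995 -0.54752309] [1.42162151e-01 9.89843383e-01 1.38777878e-17] ((11.005477905273438, -0.8450202941894531), (118.65513610839844, 141.19674682617188), 89.8349380493164) [-59.73002385 -60.26689169] [81.72363848 58.34781515] [[-57.51723149 -58.86296191]
 [ 77.12755822  56.84367523]]
zrange 0.0952490726476246 0.1751989373446657 cam down x?
```

```bash
cat >> h.py <<'E'
from scipy.spatial.transform import Rotation as Ro
def to(*p):
    s=r.get_state(); q=s["tcp_rot"]; R=Ro.from_quat([q[1],q[2],q[3],q[0]]).as_matrix()
    print("t",s["clock"],"pos",np.round(s["tool_pos"],4),"F",np.round(s["wrist_force"],2)); print(np.round(R,3))
    for a in p: print(a,"tool cm",np.round(R.T@(np.array(a)-s["tool_pos"])*100,2))
E
python3 -c "
from h import *
to((.503,-.246,.24))
W=np.load('topW.npy');d=np.load('top0.npy')
m=(d>0)&(W[...,0]>.25)&(W[...,0]<.6)&(W[...,1]<-.3)
print(W[m][:,2].max())"
```

```text
t 0.1 pos [ 0.2864 -0.6383  0.2134] F [ 0.49 -0.77 -0.62]
[[-0.912 -0.     0.409]
 [-0.409  0.001 -0.912]
 [-0.    -1.    -0.001]]
(0.503, -0.246, 0.24) tool cm [-35.82  -2.64 -26.93]
0.1718258437569834
```

arm_command --xyz '[[-2,-3,-1.5],[-4,0,-3],[-4,0,-3],[-4,0,-3],[-4,0,-3],[-4,0,-3],[-4,0,-3],[-4,0,-3]]' --rot '[[0,0,0],[0,0,0],[0,0,0],[0,0,0],[0,0,0],[0,0,0],[0,0,0],[0,0,0]]' --grip '[255,255,255,255,255,255,255,255]'

```text
clock: 0.9
tool_pos: [0.4686, -0.3086, 0.2439]
tcp_rot: [0.148, -0.148, 0.691, -0.691]
wrist_force: [-0.3, -0.6, -0.4]
opening: 0.328
```

arm_command --xyz '[[0,0,0],[0,0,0],[0,0,0],[0,0,0],[0,0,0]]' --rot '[[0,8,0],[0,8,0],[0,8,0],[0,8,0],[0,0,0]]' --grip '[255,255,255,255,255]'

```text
clock: 1.4
tool_pos: [0.468, -0.3104, 0.2437]
tcp_rot: [-0.049, 0.049, 0.705, -0.705]
wrist_force: [0.3, -0.3, 0.2]
opening: 0.001
```

```bash
python3 -c "
from h import *
to((.503,-.246,.24),(.508,-.247,.17),(.495,-.245,.09))
p,d=r.capture('wrist'); cv2.imwrite('pics/w1.png',p)"
```

```text
t 1.4 pos [ 0.468  -0.3104  0.2437] F [ 0.28 -0.28  0.18]
[[-0.99  -0.    -0.139]
 [ 0.139  0.    -0.99 ]
 [ 0.    -1.    -0.   ]]
(0.503, -0.246, 0.24) tool cm [-2.57  0.37 -6.87]
(0.508, -0.247, 0.17) tool cm [-3.08  7.37 -6.83]
(0.495, -0.245, 0.09) tool cm [-1.77 15.37 -6.85]
```

View pics/w1.png

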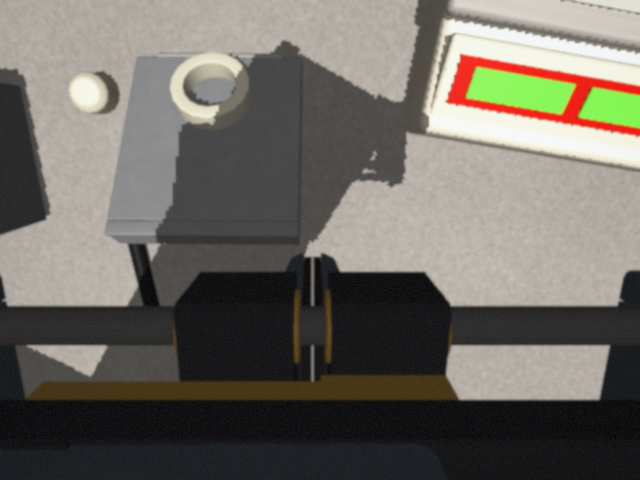

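The wrist view shows the ring lid, its front edge at row about 235 and the ring at (210,88), up and to the left of the fingers. This agrees with the measurement. I move above the pad and start the descent.

arm_command --xyz '[[-1.5,0,-3.4],[-1.5,0,-3.45],[0,4,0],[0,3,0],[0,1,0],[0.2,1,0],[0.2,1,0],[0.3,1,0]]' --rot '[[0,0,0],[0,0,0],[0,0,0],[0,0,0],[0,0,0],[0,0,0],[0,0,0],[0,0,0]]' --grip '[255,255,255,255,255,255,255,255]'

```text
clock: 2.25
tool_pos: [0.5006, -0.2464, 0.1344]
tcp_rot: [0.048, -0.049, -0.705, 0.706]
wrist_force: [-2.6, 0.4, 6.3]
opening: 0.006
```

arm_command --xyz '[[0.3,1,0],[0.2,1,0],[0,0.5,0],[0,0,0]]' --rot '[[0,0,0],[0,0,0],[0,0,0],[0,0,0]]' --grip '[255,255,255,255]'

```text
clock: 2.65
tool_pos: [0.4949, -0.2454, 0.1088]
tcp_rot: [0.048, -0.048, -0.705, 0.705]
wrist_force: [-2.1, -0.3, 4.3]
opening: 0.006
```

arm_command --xyz '[[0,0.6,0],[0,0.5,0],[0,0.5,0],[0,0.3,0],[0,0,0],[0,0,0]]' --rot '[[0,0,0],[0,0,0],[0,0,0],[0,0,0],[0,0,0],[0,0,0]]' --grip '[255,255,255,255,255,255]'

```text
clock: 3.25
tool_pos: [0.4955, -0.2455, 0.0905]
tcp_rot: [0.048, -0.048, -0.705, 0.706]
wrist_force: [-3.1, 0.6, 4.9]
opening: 0.005
```

arm_command --xyz '[[0,0.15,0],[0,0,0],[0,0,0]]' --rot '[[0,0,0],[0,0,0],[0,0,0]]' --grip '[255,255,255]'

```text
clock: 3.55
tool_pos: [0.4956, -0.2455, 0.0891]
tcp_rot: [0.048, -0.049, -0.705, 0.706]
wrist_force: [-3.2, 0.2, 6.0]
opening: 0.008
```

arm_command --xyz '[[0,-1,0],[0,-2,0],[0,-4,0],[0,-5,0],[0,-3,0],[0,0,0],[0,0,0],[0,0,0]]' --rot '[[0,0,0],[0,0,0],[0,0,0],[0,0,0],[0,0,0],[0,0,0],[0,0,0],[0,0,0]]' --grip '[255,255,255,255,255,255,255,255]'

```text
clock: 4.35
tool_pos: [0.4947, -0.2449, 0.2375]
tcp_rot: [-0.049, 0.048, 0.706, -0.705]
wrist_force: [-0.3, -0.1, -0.4]
opening: 0.006
```

Run:
```python
from h import *
to((.503,.267,.24))
p,d=r.capture('scene'); cv2.imwrite('pics/s2.png',p); W=world('scene',d)
for u,v in((205,150),(225,130),(215,160),(320,225),(480,320)): print(u,v,W[v,u].round(3))
```

```text
t 4.35 pos [ 0.4947 -0.2449  0.2375] F [-0.31 -0.13 -0.36]
[[-0.991 -0.001 -0.136]
 [ 0.136  0.001 -0.991]
 [ 0.001 -1.    -0.001]]
(0.503, 0.267, 0.24) tool cm [  6.15  -0.21 -50.82]
205 150 [ 0.509 -0.27   0.1  ]
225 130 [0.926 0.285 0.531]
215 160 [ 0.519 -0.235  0.1  ]
320 225 [0.557 0.01  0.116]
480 320 [0.58  0.245 0.122]
```

View pics/s2.png

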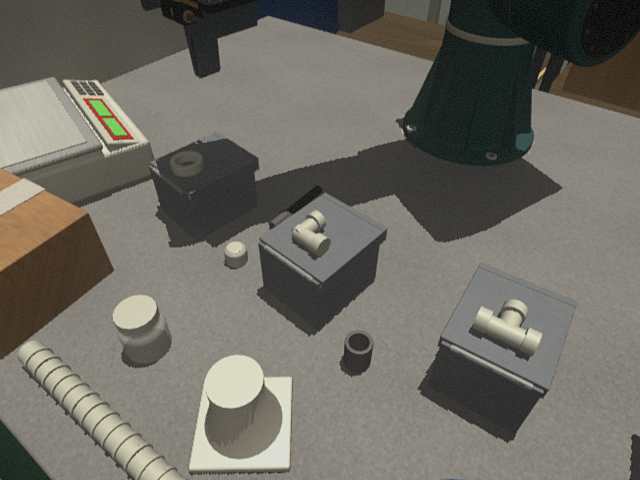

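The ring lid is shut: its points at (205,150) and (215,160) lie at z = 0.100. The elbow (312,232) and the T (508,328) are unchanged. I go over to the T case.

arm_command --xyz '[[0.6,0,-4.9],[0.6,0,-4.9],[0.6,0,-4.9],[0.6,0,-4.9],[0.6,0,-4.9],[0.6,0,-4.9],[0.6,0,-4.9],[0.6,0,-4.9]]' --rot '[[0,0,0],[0,0,0],[0,0,0],[0,0,0],[0,0,0],[0,0,0],[0,0,0],[0,0,0]]' --grip '[255,255,255,255,255,255,255,255]'

```text
clock: 5.2
tool_pos: [0.5003, 0.1517, 0.2374]
tcp_rot: [0.049, -0.048, -0.705, 0.706]
wrist_force: [1.2, 0.1, -0.3]
opening: 0.005
```

arm_command --xyz '[[0.6,0,-4.9],[0.6,0,-4.9],[0.3,0,-1.8],[0,0,0],[0,0,0]]' --rot '[[0,0,0],[0,0,0],[0,-5.8,0],[0,-5.8,0],[0,0,0]]' --grip '[255,255,255,255,255]'

```text
clock: 5.7
tool_pos: [0.5014, 0.2671, 0.237]
tcp_rot: [-0.023, 0.025, -0.706, 0.707]
wrist_force: [-0.6, -0.6, -1.1]
opening: 0.006
```

Run:
```python
from h import *
to((.501,.267,.24),(.501,.267,.09))
m=r.camera_model('wrist');p,d=r.capture('wrist'); cv2.imwrite('pics/w3.png',p); W=world('wrist',d,m)
k=(d>0)&(abs(W[...,0]-.53)<.09)&(abs(W[...,1]-.267)<.09)
L=W[k&(abs(W[...,2]-.1)<.004)]; T=W[k&(W[...,2]>.108)&(W[...,2]<.135)]
print("lid",np.percentile(L,[1,99],axis=0).round(3),"tee",np.percentile(T,[1,99],axis=0).round(3))
```

```text
t 5.7 pos [0.5014 0.2671 0.237 ] F [-0.59 -0.59 -1.07]
[[-0.998 -0.002  0.069]
 [-0.069 -0.001 -0.998]
 [ 0.002 -1.     0.001]]
(0.501, 0.267, 0.24) tool cm [ 0.05 -0.3   0.  ]
(0.501, 0.267, 0.09) tool cm [ 1.00e-02  1.47e+01 -1.00e-02]
lid [[0.471 0.21  0.097]
 [0.605 0.328 0.102]] tee [[0.533 0.239 0.113]
 [0.581 0.303 0.127]]
```

View pics/w3.png

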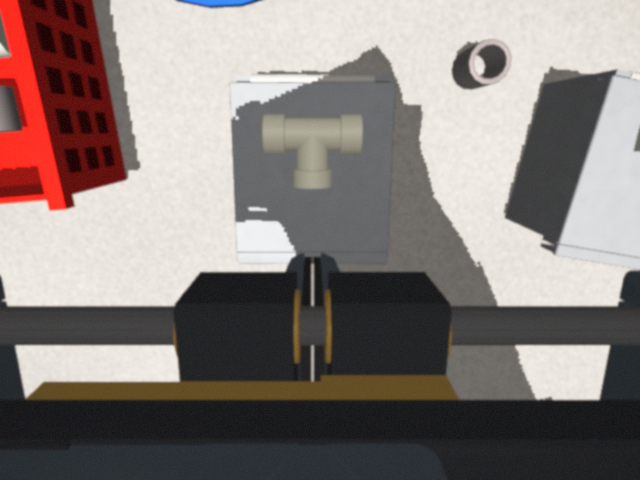

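The wrist view shows the T at (312,150), with the fingers centred in front of the stem. The stem starts at x = 0.533, so about 16 mm clear of the fingers. I press.

arm_command --xyz '[[0,4.5,0],[0,4.5,0],[0,3,0],[0,1,0],[0,0.6,0],[0,0.6,0],[0,0.5,0],[0,0,0]]' --rot '[[0,0,0],[0,0,0],[0,0,0],[0,0,0],[0,0,0],[0,0,0],[0,0,0],[0,0,0]]' --grip '[255,255,255,255,255,255,255,255]'

```text
clock: 6.55
tool_pos: [0.5029, 0.2668, 0.0926]
tcp_rot: [0.023, -0.022, 0.707, -0.707]
wrist_force: [-3.8, -3.3, 6.8]
opening: 0.006
```

arm_command --xyz '[[0,0.1,0],[0,0,0],[0,0,0]]' --rot '[[0,0,0],[0,0,0],[0,0,0]]' --grip '[255,255,255]'

```text
clock: 6.85
tool_pos: [0.5029, 0.2668, 0.0921]
tcp_rot: [0.023, -0.022, 0.707, -0.707]
wrist_force: [-3.2, -3.4, 6.6]
opening: 0.006
```

Go 2.5 mm deeper for margin, then retract quickly.

arm_command --xyz '[[0,0.25,0],[0,0,0],[0,0,0]]' --rot '[[0,0,0],[0,0,0],[0,0,0]]' --grip '[255,255,255]'

```text
clock: 7.15
tool_pos: [0.503, 0.2669, 0.0897]
tcp_rot: [0.024, -0.022, 0.707, -0.707]
wrist_force: [-2.7, -3.3, 5.7]
opening: 0.003
```

arm_command --xyz '[[0,-4,0],[0,-5,0],[0,-5,0],[0,-4,0],[0,0,0],[0,0,0],[0,0,0],[0,0,0]]' --rot '[[0,0,0],[0,0,0],[0,0,0],[0,0,0],[0,0,0],[0,0,0],[0,0,0],[0,0,0]]' --grip '[255,255,255,255,255,255,255,255]'

```text
clock: 7.95
tool_pos: [0.5016, 0.2664, 0.2669]
tcp_rot: [-0.023, 0.024, -0.706, 0.707]
wrist_force: [-0.3, -0.0, -0.4]
opening: 0.003
```

Run:
```python
from h import *
to()
p,d=r.capture('scene'); cv2.imwrite('pics/s4.png',p)
```

```text
t 7.95 pos [0.5016 0.2664 0.2669] F [-0.27 -0.04 -0.42]
[[-0.998 -0.002  0.065]
 [-0.065 -0.001 -0.998]
 [ 0.002 -1.     0.001]]
```

View pics/s4.png

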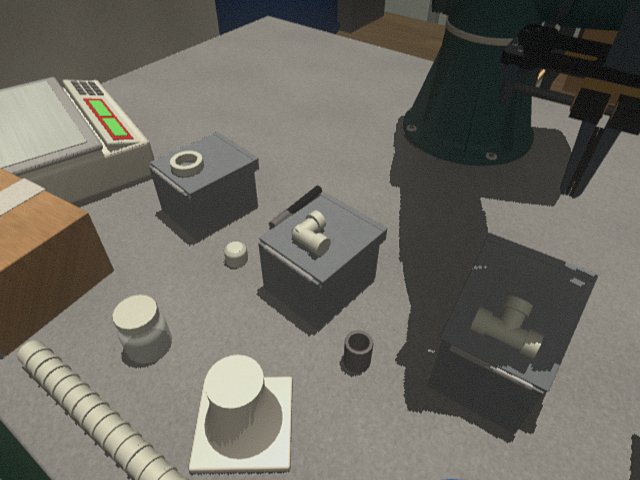

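The ring (187,162) and elbow (312,232) lids are shut. The T lid's front edge has risen, from about (483,265) to (490,235), but it may still be moving. I wait and measure its tilt.

arm_command --xyz '[[0,-1,0],[0,0,0],[0,0,0],[0,0,0],[0,0,0],[0,0,0],[0,0,0],[0,0,0]]' --rot '[[0,0,0],[0,0,0],[0,0,0],[0,0,0],[0,0,0],[0,0,0],[0,0,0],[0,0,0]]' --grip '[255,255,255,255,255,255,255,255]'

```text
clock: 8.8
tool_pos: [0.5021, 0.2667, 0.2779]
tcp_rot: [-0.023, 0.023, -0.707, 0.707]
wrist_force: [-0.3, -0.4, -0.3]
opening: 0.006
```

```bash
cat > tilt.py <<'E'
from h import *
to()
p,d=r.capture('scene'); W=world('scene',d)
for n,x,y in(("ring",.56,-.254),("elbow",.55,.012),("tee",.55,.27)):
    P=W[(d>0)&(abs(W[...,0]-x)<.1)&(abs(W[...,1]-y)<.06)&(W[...,2]>.09)&(W[...,2]<.185)]; best=0
    rng=np.random.default_rng(0)
    for i in range(300):
        a=P[rng.choice(len(P),3)]; v=np.cross(a[1]-a[0],a[2]-a[0])
        if np.linalg.norm(v)<1e-6: continue
        v/=np.linalg.norm(v); k=(abs((P-a[0])@v)<.002).sum()
        if k>best: best,b=k,v
    print(n,best,len(P),"tilt",round(float(np.arccos(abs(b[2]))),3))
E
python3 tilt.py
```

```text
t 8.8 pos [0.5021 0.2667 0.2779] F [-0.33 -0.38 -0.28]
[[-0.998 -0.     0.066]
 [-0.066 -0.    -0.998]
 [ 0.    -1.     0.   ]]
ring 2620 3587 tilt 0.019
elbow 4700 6327 tilt 0.013
tee 11976 15243 tilt 0.583
```

All three lids are as required and the robot is clear, so I hand in.

```bash
python3 -c "
from workcell import r
print(r.hand_in())"
```

```text
the job is handed in; nothing more can be done
None
```

I pushed the ring case's lid down until it latched and let go. Then I pressed the T case's lid and released it, and it sprang ajar. The elbow case was never touched.

The last depth check, at 8.8 s, gave these lid tilts:

| Case | Tilt (rad) | Required |
|---|---|---|
| Ring | 0.019 | below 0.07 |
| T | 0.583 | above 0.30 |
| Elbow | 0.013 | below 0.07 |

At that point the tool was at z = 0.278 m, about 0.1 m above the highest lid edge. The wrist force read about 0.6 N, the same as when it was hanging free, so the robot was touching nothing. No check failed or disagreed. The job is handed in; hand-in reports no verdict.

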